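# Hang the L-plate level on the spraying stand

## Task

To get it ready for spraying, take the larger L-shaped plate out of the wooden rack and hang it on the pin of the spraying stand by the one hole that makes it hang level, in the groove of the pin between head and collar. Work gently: never force the plate against the stand, and leave the smaller plate and everything else on the bench where it is.

Things in the scene. Friction and masses are not known exactly. Their poses are not given: they have to be found in the camera images.
- large_plate: the larger of two flat L-plates of plain aluminium, 10 mm thick throughout, 0.2-0.3 kg, upright in a slot of the rack. Upper arm 180 mm long, 34 mm high; leg 34 mm wide, 92 mm down from the arm's underside, flush with one end. Origin: middle of the arm's underside, mid-thickness. x: through the thickness. y: along the arm, leg at y = +56 to +90 mm. z: up; top edge at +34 mm, leg's foot at -92 mm
- large_plate_hole1 (a point): larger plate: centre of the first hole of the arm counted from its free end, at y = -47, z = 20 mm of the plate. Six round through holes of 11 mm diameter, 24 mm apart; a seventh is in the leg at y = 73, z = -70 mm. Hung by a hole, the plate swings until its centre of mass is below that hole
- large_plate_hole2 (a point): larger plate: centre of the second hole of the arm counted from its free end, at y = -23, z = 20 mm of the plate
- large_plate_hole3 (a point): larger plate: centre of the third hole of the arm counted from its free end, at y = 1, z = 20 mm of the plate
- large_plate_hole4 (a point): larger plate: centre of the fourth hole of the arm counted from its free end, at y = 25, z = 20 mm of the plate
- large_plate_hole5 (a point): larger plate: centre of the fifth hole of the arm counted from its free end, at y = 49, z = 20 mm of the plate
- large_plate_hole6 (a point): larger plate: centre of the sixth hole of the arm counted from its free end, at y = 73, z = 20 mm of the plate
- small_plate: the smaller L-plate, same material and thickness, arm 150 x 30 mm, leg 30 mm wide and 50 mm long, four holes in the arm and one in the leg; in the other slot of the rack, to be left there. Origin and axes as on the larger one
- rack: fixed plywood rack, base 170 mm (x) by 135 mm (y), with two upright comb boards, 10 mm thick, at y = -60 and +34 mm, each with slots 14 mm wide, 15 mm deep at x = -38 and +38 mm; slot floors 115 mm, comb tops 130 mm above the bench. A plate rests with its arm's underside in a slot of both combs, its leg free beyond the +y comb. Origin: on the bench, below the middle between the slots
- stand: fixed steel spraying stand. Origin: on the bench, on the post axis. Foot 14 mm high, x = -105 to +45, y = -55 to +55 mm. A 30 mm block on the post carries a level round pin pointing from the post axis roughly along the stand's -x. It is clamped fast, but the setting differs and is not reported: pin axis 195 to 230 mm above the bench, turned up to 6 degrees either way about the post; see or feel it
- stand_post_top (a point): top end of the stand's post (14 mm diameter), 245 mm above the bench. Along the pin, measured from the post axis: shank 10 mm diameter to 44 mm; collar 22 mm diameter from 44 to 48; groove 6 mm diameter from 48 to 64; head 9 mm diameter from 64 to 72, its 1.5 mm chamfer ending in a flat 6 mm tip at 73.5 mm. A plate in the groove hangs 2.5 mm below the pin's axis and the head keeps it on
- brush: flat paint brush with black handle, 190 mm long, 20 mm high, lying on the bench; bystander
- tin: small amber jar with steel cap, 42 mm across, 52 mm high; bystander
- glue: white bottle with cap, 48 mm across, 125 mm high; bystander
- jar: blue jar with black cap, 60 mm across, 68 mm high; bystander
- cup: small white plastic cup, 66 mm across, 35 mm high; bystander
- can: grey spray can, 66 mm across, 190 mm high; bystander
- screwdriver: black screwdriver, 200 mm long; bystander
- wrench: steel wrench, 180 mm long; bystander
There are look-alikes about, which are no part of the job. What is shaped like the stand but green or red is not meant.

How it is judged (in metres and radians):
On the way, in this order (a step that is already met when the one before it is completed fails the run):
1. the larger plate is lifted clear of the rack's slots (height (world z) of large_plate above 0.14 m), for 0.1 s.
2. a hole of the larger plate is threaded on the pin, past its head (((x of large_plate_hole1 in the frame of stand between -0.061 and -0.05 m and y of large_plate_hole1 in the frame of stand between -0.0095 and 0.0095 m and height (world z) of large_plate_hole1 between 0.188 and 0.234 m) or (x of large_plate_hole2 in the frame of stand between -0.061 and -0.05 m and y of large_plate_hole2 in the frame of stand between -0.0095 and 0.0095 m and height (world z) of large_plate_hole2 between 0.188 and 0.234 m) or (x of large_plate_hole3 in the frame of stand between -0.061 and -0.05 m and y of large_plate_hole3 in the frame of stand between -0.0095 and 0.0095 m and height (world z) of large_plate_hole3 between 0.188 and 0.234 m) or (x of large_plate_hole4 in the frame of stand between -0.061 and -0.05 m and y of large_plate_hole4 in the frame of stand between -0.0095 and 0.0095 m and height (world z) of large_plate_hole4 between 0.188 and 0.234 m) or (x of large_plate_hole5 in the frame of stand between -0.061 and -0.05 m and y of large_plate_hole5 in the frame of stand between -0.0095 and 0.0095 m and height (world z) of large_plate_hole5 between 0.188 and 0.234 m) or (x of large_plate_hole6 in the frame of stand between -0.061 and -0.05 m and y of large_plate_hole6 in the frame of stand between -0.0095 and 0.0095 m and height (world z) of large_plate_hole6 between 0.188 and 0.234 m))), for 0.1 s.
At the end, for the whole second after the job is handed in: The larger plate hangs free, level and at rest in the pin's groove by one of its arm's holes: hole centre 50 to 61 mm in front of the post axis, within 9.5 mm of the stand's x axis sideways, 188 to 234 mm high; arm level within 5 degrees, plate upright within 11 degrees (((x of large_plate_hole1 in the frame of stand between -0.061 and -0.05 m and y of large_plate_hole1 in the frame of stand between -0.0095 and 0.0095 m and height (world z) of large_plate_hole1 between 0.188 and 0.234 m) or (x of large_plate_hole2 in the frame of stand between -0.061 and -0.05 m and y of large_plate_hole2 in the frame of stand between -0.0095 and 0.0095 m and height (world z) of large_plate_hole2 between 0.188 and 0.234 m) or (x of large_plate_hole3 in the frame of stand between -0.061 and -0.05 m and y of large_plate_hole3 in the frame of stand between -0.0095 and 0.0095 m and height (world z) of large_plate_hole3 between 0.188 and 0.234 m) or (x of large_plate_hole4 in the frame of stand between -0.061 and -0.05 m and y of large_plate_hole4 in the frame of stand between -0.0095 and 0.0095 m and height (world z) of large_plate_hole4 between 0.188 and 0.234 m) or (x of large_plate_hole5 in the frame of stand between -0.061 and -0.05 m and y of large_plate_hole5 in the frame of stand between -0.0095 and 0.0095 m and height (world z) of large_plate_hole5 between 0.188 and 0.234 m) or (x of large_plate_hole6 in the frame of stand between -0.061 and -0.05 m and y of large_plate_hole6 in the frame of stand between -0.0095 and 0.0095 m and height (world z) of large_plate_hole6 between 0.188 and 0.234 m)) and angle between large_plate's own y axis and vertical between 1.484 and 1.658 rad and angle between large_plate's own z axis and vertical below 0.2 rad and contact force between large_plate and stand above 0.5 N and linear speed of large_plate below 0.02 m/s and angular speed of large_plate below 0.15 rad/s); the robot touches nothing.
It fails at once if the stand is pushed with more than 25 N (contact force between stand and anything else above 25 N).
It fails at once if the smaller plate is disturbed (moved more than 12 mm) (distance of small_plate from where it was at the start of the episode above 0.012 m).
It fails at once if a bystander on the bench is moved more than 20 mm (distance of any of brush, tin, glue, jar, cup, can, screwdriver, wrench from where it was at the start of the episode above 0.02 m).
It also fails if it takes over 64 s, if anything falls off the work surface, if the arm or the gripper's body presses on something with over 40 N, if the wrist force passes 120 N, or if a joint passes its speed limit or range.

## Robot

A 6-joint arm with a two-finger parallel gripper is mounted at the origin on the work surface. World frame = base frame: x ahead of the robot, y to its left, z up, the work surface at z = 0. Lengths are in mm, angles in rad, forces in N, time in s.
With the tool pointing down it reaches from about 350 to 875 mm from the base axis. Payload 15.5 kg.
Tool frame: the origin (TCP) lies at the very end of the fingers, on their centre line; the grasp point (between the pads) lies 19 mm behind it; z points along the fingers, y is the line along which they close (so a half turn about z gives the same grasp; the last joint's range is limited). The gripper opens to 85 mm and grips with 20 to 120 N. Pads are 22 mm wide; open, the fingers measure 114 mm over their backs; the gripper's body (76 mm by 85 mm) begins 54 mm behind the grasp point. The pads swing forward as they close: fully open they stand 13 mm farther back than shut.
Start: joints at [1.165, 0.494, 1.345, -0, 1.302, -0.096], TCP at [190.538, 595.249, 231.277] pointing down, gripper open.
Joint ranges: [-2.91, 2.91], [-0.82, 2.16], [0.22, 2.67], [-1.22, 4.37], [0.12, 2.79], [-3.08, 3.08]. Speed limits (rad/s): [1.89, 1.89, 2.57, 3.01, 3.01, 3.01].

## Interface

Orientations are given as a rotation vector (axis times angle).
In Python, from bench import manip, viewer, models gives the robot as it stands.
- The arm moves only by the tool move_arm, never from a script. Its argument "increments" is one flat list of numbers, 7 for each row, row after row: the shift along the tool's x, y, z in mm, then the turn, a rotation vector about the tool's x, y, z in rad, then the gripper command: -1 is shut, 1 is fully open, values between are in proportion. A call has 1 to 5 rows; each row is the pose to reach, as a shift and turn from the pose commanded when the call began, along the tool's axes at that moment; what a row does not reach only later rows make up. A row lasts 1/10 s, in which the tool goes at most 50 mm and 8.59 degrees, less where a joint would pass 70% of its speed; a pose out of reach is approached as far as the arm can. A call with a gripper value outside its range is refused whole. The fingers move at their own pace and stop on an object; "squeeze" is the grip in N (left out, the last holds). Time passes only in rows, so rows that repeat a pose let the fingers close. It gives the time, the measured TCP pose, the force, the opening and the grip force at its end, in the units of the state.
- manip.get_obs(): the state, without advancing time (a new reading comes with each control period).
- viewer.grab_frame(name): name is "scene" or "top" or "wrist"; returns the picture (384x512x3 uint8, red, green, blue); there is no depth.
- viewer.camera_model(name): a dict with "K" (3x3 intrinsics, pixels), "D" ([k1, k2, p1, p2, k3] as OpenCV has them; the pictures are not rectified), "eye" and "orientation" of the camera in the world; the wrist camera has in their place "tool_from_camera" (4x4, takes a point from camera to tool coordinates, whose origin is the TCP and whose axes are the flange's). Camera axes: x right, y down, z forward; pixel columns grow to the right and rows downward; lengths in mm; the calibration is good to about 2 mm. A picture is of the moment at which its call begins: read the wrist's pose just before it. camera_model takes no time and is no camera call.
- manip.sign_off(): hands the job in; it is judged then, once.
Trained networks look in the newest picture that a camera, given by its name, has taken for a name from the list of things; names that differ only in an ending like _2 or _b are one class to them, and where a whole thing is asked for, a point or a joint stands for the part that bears it (a point fixed in the world has none). Each returns a list of dicts, best first, with "confidence" (0 to 1); they miss things now and then, are a little off and sometimes report something else, mostly with a low value. They report only what shows in the picture. A call takes as long as a camera call. They do not tell look-alikes from the thing itself.
- models.boxes_of(camera, label): "at" ([x, y, z] in mm, in world coordinates, good to about 4 mm: the middle of the surface that is visible of it).
- models.regions_of(camera, label): "mask" (384x512 bool, what is visible of it).
- models.tip_of(camera, label): "at" ([x, y, z] in mm, in world coordinates, good to about 4 mm: a listed point, or the origin of a listed thing).
The state is a dict: "time": time; "joint_positions": joint angles; "qvel": joint speeds; "joint_torque": joint torques, N m; "tool_pos": TCP position; "ee_rot": TCP orientation; "contact_force": force on the tool from outside, world axes, zero at the start; "wrist_torque": the same for the moment, N m; "opening": finger opening in mm; "gripper_force": force on a finger pad.
Only numpy, scipy, OpenCV 4.12 (cv2) and the standard library are available. Lean on these libraries where they do the work, as an engineer would, in place of code of your own. Each camera call takes 0.05 s, during which the arm holds its last target. There are 200 camera calls.

## Working session

There is one attempt and no reset: what is moved stays moved. The work goes in short steps, Python scripts to look and compute and a tool call to move; the robot and the scene stay as the last step left them, time stands still between calls to the robot, and variables do not carry over. Pictures are saved under pics/ and viewed, at most 10 in all, crops included, and the job is handed in when it is done.

Besides the shell and the picture viewer there is one more tool, called after "Request:" by a JSON object that holds its "fn" and its "kwargs". move_arm: Moves the arm, as the interface text tells. Its arguments: {"type":"object","properties":{"increments":{"type":"array"},"squeeze":{"type":"number"}},"required":["increments"]}

```bash
mkdir -p pics; cat > h.py <<'E'
import numpy as np, cv2
from scipy.spatial.transform import Rotation as R
from bench import manip, viewer, models
E
python3 - <<'E'
from h import *
a=viewer.grab_frame("scene");b=viewer.grab_frame("top")
cv2.imwrite("pics/scene.png",a[:,:,::-1]);cv2.imwrite("pics/top.png",b[:,:,::-1])
for c in("scene","top"):
    m=viewer.camera_model(c);print(c,m["eye"],np.round(m["orientation"],3),np.round(m["K"],1).tolist(),m["D"])
    for l in("large_plate","small_plate","rack","stand","stand_post_top","large_plate_hole1","large_plate_hole4","large_plate_hole6"):
        print(l,[(np.round(d["at"]).tolist(),round(d["confidence"],2)) for d in models.tip_of(c,l)][:3])
print(viewer.camera_model("wrist"));print(manip.get_obs())
E
```

```text
scene [1131.68436102 -492.05680455 1094.13823265] [-2.207 -1.084  0.405] [[405.4, 0.0, 252.0], [0.0, 405.4, 188.8], [0.0, 0.0, 1.0]] [-0.06652753  0.          0.          0.          0.        ]
large_plate [([611.0, 181.0, 113.0], 0.62), ([448.0, -484.0, 0.0], 0.32), ([738.0, 228.0, 0.0], 0.24)]
small_plate [([539.0, 153.0, 112.0], 0.77), ([605.0, 179.0, 134.0], 0.54)]
rack [([578.0, 166.0, 1.0], 0.7)]
stand [([241.0, -401.0, 4.0], 0.9), ([350.0, 159.0, -0.0], 0.76), ([582.0, -151.0, -1.0], 0.56)]
stand_post_top [([240.0, -402.0, 245.0], 0.86), ([348.0, 164.0, 247.0], 0.86), ([358.0, -194.0, 247.0], 0.77)]
large_plate_hole1 [([626.0, 136.0, 136.0], 0.9), ([618.0, 157.0, 134.0], 0.88), ([609.0, 205.0, 138.0], 0.83)]
large_plate_hole4 [([626.0, 136.0, 136.0], 0.9), ([618.0, 157.0, 134.0], 0.88), ([609.0, 205.0, 138.0], 0.83)]
large_plate_hole6 [([626.0, 136.0, 136.0], 0.9), ([618.0, 157.0, 134.0], 0.88), ([609.0, 205.0, 138.0], 0.83)]
top [ 246.75198601   14.50183498 1391.1129252 ] [-2.124  2.128 -0.232] [[348.3, 0.0, 257.0], [0.0, 348.3, 192.9], [0.0, 0.0, 1.0]] [0.02833272 0.       
[... 1335 characters left out ...]
{'time': 0.9, 'joint_positions': array([ 1.16553535e+00,  4.93599710e-01,  1.34547468e+00, -8.37391840e-06,
        1.30252346e+00, -9.54867486e-02]), 'qvel': array([ 0.00058497,  0.00023098, -0.00113108, -0.00039598,  0.00074959,
       -0.00218255]), 'joint_torque': array([ 5.90925974e-04, -8.82026768e+01, -3.84262741e+01, -1.15118701e-04,
        7.75674471e-04, -8.78272022e-05]), 'tool_pos': array([190.52169586, 595.26066051, 231.28573834]), 'ee_rot': array([ 4.84644543e-01,  3.10397858e+00, -1.10610366e-05]), 'contact_force': array([-0.07162265,  0.11920177, -0.29764236]), 'wrist_torque': array([ 0.00912359, -0.00157652, -0.02158522]), 'gripper_force': 0.0, 'opening': 85.57895642075384}
```

View pics/scene.png

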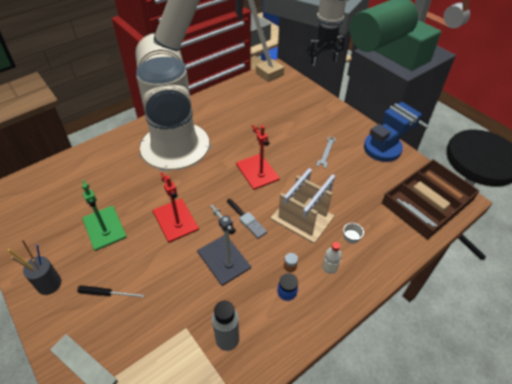

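View pics/top.png

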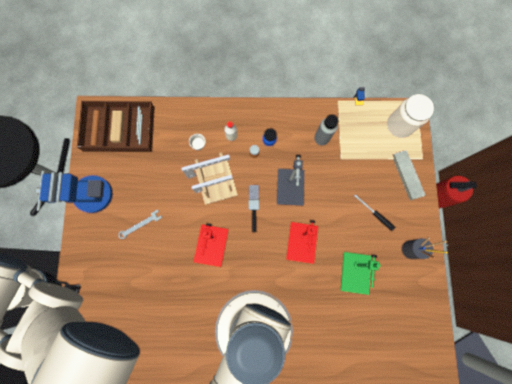

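The scene picture shows the rack with two plates at (305,200). The larger plate is on the right/front, at scene (318,190) and top (207,160). The smaller one is at top (211,182).

Things shaped like the stand:
- grey stand: scene (225,255), top (291,187)
- red stands: scene (260,165) and (175,215)
- green stand: scene (100,225)

I choose the grey stand, at about (582,-151). Its pin points toward the robot. The hole to hang by is hole 4, because the centre of mass is at y ≈ 25.

```bash
cat >> h.py <<'E'
def pose():
    o=manip.get_obs(); return np.array(o["tool_pos"]),R.from_rotvec(o["ee_rot"]),o
def down(deg):   # tool pointing down, tool x at this yaw
    a=np.radians(deg);x=[np.cos(a),np.sin(a),0];z=[0,0,-1]
    return R.from_matrix(np.array([x,np.cross(z,x),z]).T)
def inc(p,Rt):
    t,r,o=pose();print("inc",np.round(r.inv().apply(np.array(p)-t),1),np.round((r.inv()*Rt).as_rotvec(),3))
def cam(name):
    m=viewer.camera_model(name)
    if name=="wrist":
        t,r,o=pose();T=m["tool_from_camera"];Rc=r.as_matrix()@T[:3,:3];e=t+r.apply(T[:3,3])
    else: Rc=R.from_rotvec(m["orientation"]).as_matrix();e=np.array(m["eye"])
    return m["K"],m["D"],Rc,e
def ray(c,px):
    K,D,Rc,e=c;q=cv2.undistortPoints(np.array(px,float).reshape(-1,1,2),K,D).reshape(-1,2)
    return e,np.c_[q,np.ones(len(q))]@Rc.T
def onz(c,px,z):
    e,d=ray(c,px);return e+d*((z-e[2])/d[:,2])[:,None]
def proj(c,P):
    K,D,Rc,e=c;q=(np.atleast_2d(P)-e)@Rc
    return cv2.projectPoints(q,np.zeros(3),np.zeros(3),K,D)[0].reshape(-1,2)
E
python3 - <<'E'
from h import *
inc([615,172,225],down(107))
c=cam("top");a=viewer.grab_frame("top")
print(proj(c,[[582,-150,0],[582,-150,245]]))
# foot mask: dark grey
m=models.regions_of("top","stand")
for d in m[:4]:
    M=d["mask"];ys,xs=np.nonzero(M);print(d["confidence"],xs.mean(),ys.mean(),M.sum(),a[M].mean(0))
g=a.astype(int);sel=np.zeros(g.shape[:2],bool);sel[160:210,270:315]=1
M=(sel&(g.max(2)<100)&(g.max(2)-g.min(2)<25)).astype(np.uint8)
ys,xs=np.nonzero(M);r=cv2.minAreaRect(np.c_[xs,ys].astype(np.float32));print(r,M.sum(),onz(c,cv2.boxPoints(r),14).round())
E
```

```text
inc [-533.3 -273.7    6.3] [-0.     0.     0.964]
[[290.19666694 179.48594737]
 [298.26574255 162.70045249]]
0.92 302.6485148514852 241.36930693069306 1010 [236.49108911  54.87326733  50.70693069]
0.73 291.04901960784315 183.97682709447415 1122 [100.00802139  98.90463458 103.18983957]
0.68 210.381174277726 244.7977632805219 1073 [237.5694315   60.60764212  55.76980429]
0.6 357.7745709828393 272.52808112324493 1282 [ 71.2800312  179.34633385  87.99687988]
((290.5, 182.5), (43.0, 25.0), 90.0) 292 [[ 657. -100.   14.]
 [ 657. -203.   14.]
 [ 477. -198.   14.]
 [ 478.  -97.   14.]]
```

Request:
{"fn": "move_arm", "kwargs": {"increments": [-45, -22, 0, 0, 0, 0.1, 1, -90, -45, 0, 0, 0, 0.24, 1, -140, -70, 0, 0, 0, 0.38, 1, -190, -95, 0, 0, 0, 0.5, 1, -230, -118, 0, 0, 0, 0.62, 1]}}

```text
time: 1.5
tool_pos: [369.1, 417.6, 231.5]
ee_rot: [1.415, 2.805, 0.001]
contact_force: [0.3, 0.8, -0.5]
opening: 85.6
gripper_force: 0.0
```

```bash
python3 -c "
from h import *
inc([615,172,220],down(107))"
```

```text
inc [-343.7   51.9   11.5] [ 0.001 -0.     0.34 ]
```

Request:
{"fn": "move_arm", "kwargs": {"increments": [-50, 8, 2, 0, 0, 0.1, 0.2, -100, 15, 4, 0, 0, 0.2, 0.2, -150, 23, 6, 0, 0, 0.3, 0.2, -200, 30, 8, 0, 0, 0.34, 0.2, -250, 38, 9, 0, 0, 0.34, 0.2]}}

```text
time: 2.0
tool_pos: [546.7, 241.7, 222.3]
ee_rot: [1.866, 2.528, 0.0]
contact_force: [0.1, 0.7, 0.6]
opening: 51.3
gripper_force: 0.0
```

```bash
python3 -c "
from h import *
inc([615,172,220],down(107))"
```

```text
inc [-86.7  44.7   2.4] [ 0.    -0.     0.002]
```

Request:
{"fn": "move_arm", "kwargs": {"increments": [-45, 23, 1, 0, 0, 0, 0.1, -87, 45, 2, 0, 0, 0, 0.1, -87, 45, 2, 0, 0, 0, 0.1, -87, 45, 2, 0, 0, 0, 0.1]}}

```text
time: 2.4
tool_pos: [614.8, 172.8, 220.0]
ee_rot: [-1.866, -2.527, 0.0]
contact_force: [0.3, -0.2, 0.4]
opening: 46.8
gripper_force: 0.0
```

```bash
python3 - <<'E'
from h import *
c=cam("wrist");a=viewer.grab_frame("wrist");t,r,o=pose();print(t,o["ee_rot"],o["opening"])
cv2.imwrite("pics/w1.png",cv2.resize(a,(768,576))[:,:,::-1]);cv2.imwrite("w1.png",a[:,:,::-1])
for l in("large_plate","small_plate","large_plate_hole1","rack"):
    print(l,[(np.round(d["at"]).tolist(),round(d["confidence"],2)) for d in models.tip_of("wrist",l)][:7])
E
```

```text
[614.04673627 173.72570509 220.0971985 ] [-1.86363456e+00 -2.52837579e+00  4.58675714e-04] 46.839084344697994
large_plate [([614.0, 178.0, 117.0], 0.61), ([776.0, 96.0, 1.0], 0.56)]
small_plate [([540.0, 159.0, 112.0], 0.57)]
large_plate_hole1 [([616.0, 154.0, 133.0], 0.98), ([614.0, 180.0, 130.0], 0.98), ([597.0, 228.0, 133.0], 0.98), ([627.0, 138.0, 137.0], 0.77), ([595.0, 253.0, 137.0], 0.75), ([607.0, 205.0, 136.0], 0.56)]
rack [([579.0, 168.0, -2.0], 0.93)]
```

View pics/w1.png

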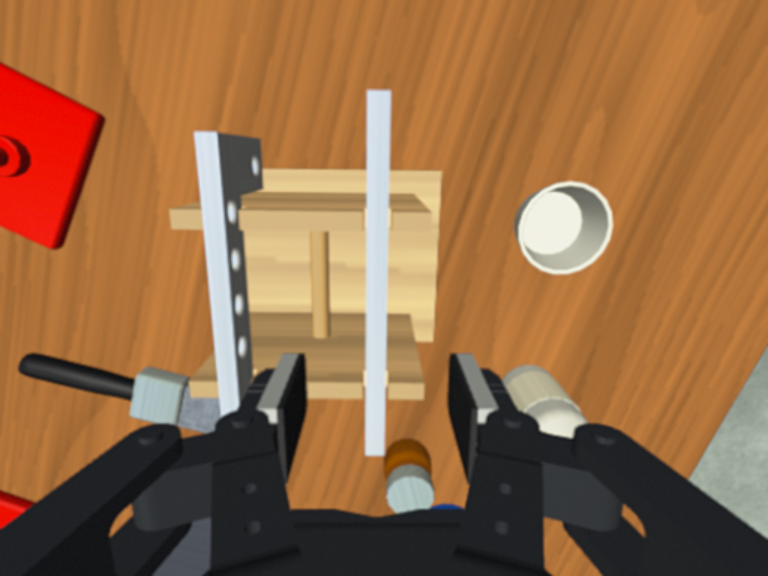

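The wrist picture shows the large plate between the open fingers, from (379,90) at the leg end to (375,456). The small plate, with its leg and holes visible, is at the left at (220,270). Next I measure the top edge at z = 149.

```bash
python3 - <<'E'
from h import *
a=cv2.imread("w1.png");c=cam("wrist")
g=a.astype(int);M=((g.min(2)>170)&(g.max(2)-g.min(2)<45)).astype(np.uint8)
n,L,s,_=cv2.connectedComponentsWithStats(M);i=L[int(250/1.5),int(377/1.5)];print(s[i])
ys,xs=np.nonzero(L==i);ok=(ys>ys.min()+1)&(ys<ys.max()-1)
k=np.polyfit(ys[ok],xs[ok],1);e=[[np.polyval(k,y),y] for y in(ys.min()-.5,ys.max()+.5)]
P=onz(c,e,149);d=P[0]-P[1];print(e,P.round(1),np.linalg.norm(d),np.degrees(np.arctan2(d[1],d[0])),P.mean(0))
u=d/np.linalg.norm(d);g=P.mean(0)-11*u;g[2]=121;print("grip",g);inc(g,down(np.degrees(np.arctan2(d[1],d[0]))))
for zz in(149,):
  w=onz(c,[[367/1.5,180/1.5],[391/1.5,180/1.5]],zz);print("thick",np.linalg.norm(w[1]-w[0]))
E
```

```text
[ 243   60   18  244 3522]
[[np.float64(252.15699933260896), np.float64(59.5)], [np.float64(249.45930465415535), np.float64(303.5)]] [[584.7 269.1 149. ]
 [636.6  95.6 149. ]] 181.03720882416843 106.67493060352496 [610.65296752 182.34214604 149.        ]
grip [613.80932296 171.80471655 121.        ]
inc [-2.8 -0.7 99.5] [-0.    -0.     0.011]
thick 10.787815501765737
```

Request:
{"fn": "move_arm", "kwargs": {"increments": [-3, -1, 25, 0, 0, 0.011, 0.1, -3, -1, 55, 0, 0, 0.011, 0, -3, -1, 85, 0, 0, 0.011, -0.1, -3, -1, 101, 0, 0, 0.011, -0.1, -3, -1, 101, 0, 0, 0.011, -0.1]}}

```text
time: 3.15
tool_pos: [612.5, 171.0, 117.3]
ee_rot: [-1.874, -2.518, 0.005]
contact_force: [-0.1, 0.8, 0.1]
opening: 38.5
gripper_force: 0.0
```

Request:
{"fn": "move_arm", "kwargs": {"increments": [0, 0, 0, 0, 0, 0, -1, 0, 0, 0, 0, 0, 0, -1, 0, 0, 0, 0, 0, 0, -1, 0, 0, 0, 0, 0, 0, -1, 0, 0, 0, 0, 0, 0, -1], "squeeze": 60}}

```text
time: 3.65
tool_pos: [614.9, 171.0, 120.9]
ee_rot: [1.876, 2.518, 0.003]
contact_force: [-1.5, 2.2, 7.3]
opening: 9.4
gripper_force: 59.3
```

Request:
{"fn": "move_arm", "kwargs": {"increments": [0, 0, -8, 0, 0, 0, -1, 0, 0, -20, 0, 0, 0, -1, 0, 0, -60, 0, 0, 0, -1, 0, 0, -100, 0, 0, 0, -1, 0, 0, -150, 0, 0, 0, -1]}}

```text
time: 4.15
tool_pos: [613.4, 170.3, 270.9]
ee_rot: [-1.877, -2.518, 0.002]
contact_force: [0.6, 0.4, -3.4]
opening: 9.1
gripper_force: 58.9
```

```bash
python3 - <<'E'
from h import *
for c in("scene","top"):
    viewer.grab_frame(c)
    for l in("stand","stand_post_top","large_plate","can","glue","jar","tin"):
        print(c,l,[(np.round(d["at"]).tolist(),round(d["confidence"],2)) for d in models.tip_of(c,l)][:4])
a=viewer.grab_frame("scene");cc=cam("scene");p=proj(cc,[[540,-150,210]])[0].astype(int);print(p)
cr=a[p[1]-50:p[1]+70,p[0]-70:p[0]+70];cv2.imwrite("pics/s2.png",cv2.resize(cr,None,fx=5,fy=5,interpolation=2)[:,:,::-1])
t,r,o=pose();print(t,o["ee_rot"],o["contact_force"],o["wrist_torque"],o["opening"])
E
```

```text
scene stand [([348.0, 160.0, 0.0], 0.84), ([584.0, -151.0, -2.0], 0.67), ([242.0, -400.0, 3.0], 0.65), ([358.0, -195.0, -1.0], 0.59)]
scene stand_post_top [([358.0, -194.0, 245.0], 0.87), ([346.0, 163.0, 246.0], 0.72), ([240.0, -400.0, 243.0], 0.68), ([580.0, -154.0, 245.0], 0.6)]
scene large_plate [([612.0, 179.0, 263.0], 0.66)]
scene can [([764.0, -284.0, -1.0], 0.65)]
scene glue [([770.0, 92.0, 1.0], 0.88), ([448.0, -481.0, -3.0], 0.56), ([586.0, 249.0, 283.0], 0.16)]
scene jar [([753.0, -64.0, 2.0], 0.62), ([448.0, -481.0, -4.0], 0.49)]
scene tin [([611.0, 179.0, 261.0], 0.71), ([694.0, -0.0, 0.0], 0.57)]
top stand [([358.0, -195.0, -0.0], 0.93), ([579.0, -152.0, 1.0], 0.82), ([243.0, -404.0, 0.0], 0.82)]
top stand_post_top [([355.0, -193.0, 247.0], 0.77), ([599.0, 228.0, 281.0], 0.72), ([583.0, -148.0, 250.0], 0.7), ([239.0, -400.0, 246.0], 0.67)]
top large_plate [([611.0, 181.0, 263.0], 0.48), ([610.0, 181.0, 282.0], 0.2)]
top can [([760.0, -287.0, 2.0], 0.83), ([612.0, 182.0, 281.0], 0.3)]
top glue [([773.0, 98.0, 2.0], 0.61), ([600.0, 205.0, 286.0], 0.5)]
top jar [([758.0, -65.0, 1.0], 0.53)]
top tin [([691.0, -2.0, -0.0], 0.43), ([764.0, -286.0, -2.0], 0.24)]
[217 217]
[614.23840545 170.5551988  269.23763873] [-1.87706808e+00 -2.51904715e+00  2.02258960e-04] [-1.277022    0.15773342 -2.02621502] [-0.0842002  -0.00902714 -0.02731226] 8.828171789730163
```

View pics/s2.png

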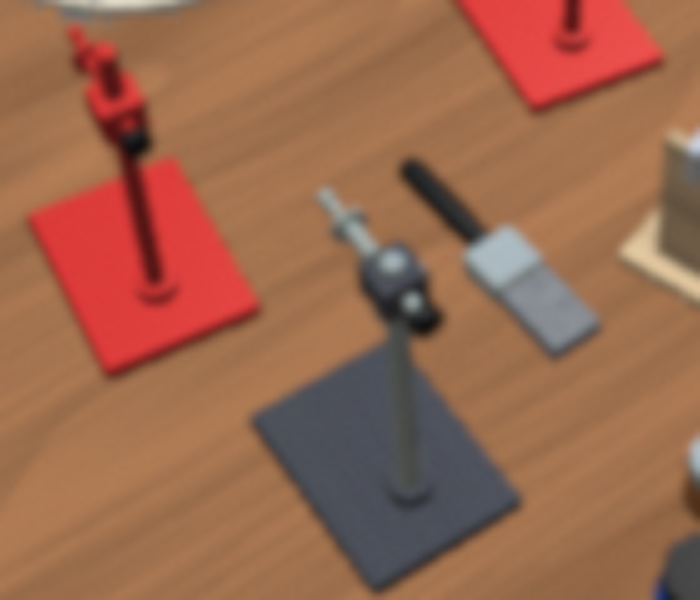

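The crop shows the grey stand. Its pin tip is at crop (323,190) and its collar at (348,222). The pin points toward the robot.

```bash
python3 - <<'E'
from h import *
c=cam("scene")
f=lambda l:[[147+x/5-.4,167+y/5-.4] for x,y in l]
P=onz(c,f([(252,418),(375,592),(520,500),(397,343)]),14);print(P.round(1))
for i,j in((0,1),(3,2),(0,3),(1,2)):
    d=P[j]-P[i];print(np.linalg.norm(d).round(),np.degrees(np.arctan2(d[1],d[0])).round(1))
for z in(195,205,215,225):print(z,onz(c,f([(322,190)]),z).round(1),onz(c,f([(348,222)]),z).round(1))
print(onz(c,f([(393,262)]),245))
E
```

```text
[[ 476.9 -197.6   14. ]
 [ 623.5 -205.9   14. ]
 [ 626.4 -100.1   14. ]
 [ 485.8  -92.    14. ]]
147.0 -3.3
141.0 -3.3
106.0 85.2
106.0 88.4
195 [[ 481.  -131.5  195. ]] [[ 509.4 -132.9  195. ]]
205 [[ 488.2 -135.5  205. ]] [[ 516.3 -136.9  205. ]]
215 [[ 495.5 -139.5  215. ]] [[ 523.2 -140.9  215. ]]
225 [[ 502.7 -143.5  225. ]] [[ 530.1 -144.9  225. ]]
[[ 580.49069673 -149.28410529  245.        ]]
```

```bash
python3 -c "
from h import *
inc([470,-181,272],down(86))"
```

```text
inc [-295.6 -238.7   -2.7] [-0.    0.    0.36]
```

Request:
{"fn": "move_arm", "kwargs": {"increments": [-30, -24, -3, 0, 0, 0.06, -1, -65, -53, -3, 0, 0, 0.14, -1, -100, -81, -3, 0, 0, 0.22, -1, -135, -109, -3, 0, 0, 0.3, -1, -170, -137, -3, 0, 0, 0.36, -1]}}

```text
time: 5.5
tool_pos: [530.8, -32.9, 272.5]
ee_rot: [2.301, 2.139, 0.0]
contact_force: [0.5, -0.7, -2.3]
opening: 9.0
gripper_force: 59.1
```

```bash
python3 -c "
from h import *
inc([470,-181,272],down(86))"
```

```text
inc [-152.1  -49.8    0.5] [ 0.001  0.    -0.003]
```

Request:
{"fn": "move_arm", "kwargs": {"increments": [-35, -12, 0, 0, 0, 0, -1, -75, -25, 0, 0, 0, 0, -1, -115, -38, 0, 0, 0, 0, -1, -152, -50, 0, 0, 0, 0, -1, -152, -50, 0, 0, 0, 0, -1]}}

```text
time: 6.0
tool_pos: [469.7, -183.3, 272.6]
ee_rot: [2.301, 2.137, -0.001]
contact_force: [0.3, 0.7, -1.7]
opening: 9.1
gripper_force: 59.1
```

```bash
python3 - <<'E'
from h import *
c=cam("wrist");a=viewer.grab_frame("wrist")
cv2.imwrite("pics/w3.png",cv2.resize(a,(768,576),interpolation=2)[:,:,::-1]);cv2.imwrite("w3.png",a[:,:,::-1])
T=[];
for i in range(5):
    viewer.grab_frame("wrist");t,r,o=pose();T.append(np.r_[t,o["contact_force"],r.as_matrix()[:2,0]])
print(np.round(T,2));np.savez("w3.npz",K=c[0],D=c[1],R=c[2],e=c[3])
E
```

```text
[[ 4.7084e+02 -1.8030e+02  2.7245e+02 -3.4000e-01  8.0000e-02 -2.6300e+00
   7.0000e-02  1.0000e+00]
 [ 4.7112e+02 -1.7955e+02  2.7242e+02 -2.4000e-01  1.0900e+00 -2.5400e+00
   7.0000e-02  1.0000e+00]
 [ 4.7129e+02 -1.7909e+02  2.7240e+02  3.4000e-01  9.6000e-01 -1.7400e+00
   7.0000e-02  1.0000e+00]
 [ 4.7138e+02 -1.7889e+02  2.7237e+02 -3.0000e-02  3.3000e-01 -3.1300e+00
   7.0000e-02  1.0000e+00]
 [ 4.7143e+02 -1.7879e+02  2.7237e+02 -1.0400e+00  1.0200e+00 -3.2800e+00
   7.0000e-02  1.0000e+00]]
```

View pics/w3.png

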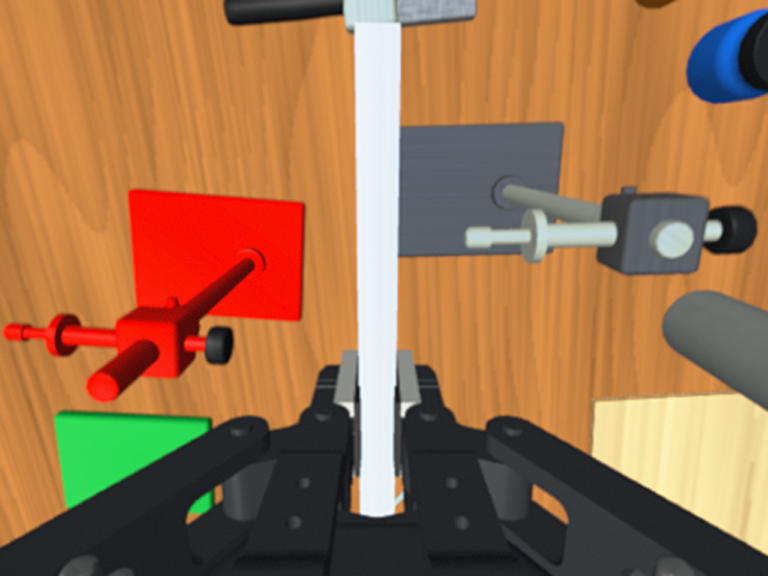

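The wrist picture shows the pin clearly:
- tip at (466,238)
- head and groove boundary at (490,237)
- collar at (537,235)
- post top at (671,238)

The plate's top edge runs straight up at x ≈ 378.

```bash
python3 - <<'E'
from h import *
f=np.load("w3.npz");c=(f["K"],f["D"],f["R"],f["e"]);s=cam("scene")
from scipy.optimize import least_squares
w=np.array([[466,238],[537,235],[671,238],[615,233]])/1.5-.17
sc=np.array([[147+322/5-.4,167+190/5-.4],[147+348/5-.4,167+222/5-.4],[147+393/5-.4,167+262/5-.4]])
def pts(v):
    x,y,h,a=v;d=np.array([-np.cos(a),-np.sin(a),0]);b=np.array([x,y,h])
    return np.array([b+73.5*d,b+46*d,[x,y,245],b+15*d])
def res(v):
    P=pts(v);return np.r_[(proj(c,P)-w).ravel(),(proj(s,P[:3])-sc).ravel()*0.7]
q=least_squares(res,[581,-150,225,-.05]);print(q.x,np.degrees(q.x[3]),q.fun.round(1));print(pts(q.x).round(1))
q2=least_squares(lambda v:res(v)[:8],q.x);print("wrist only",q2.x,q2.fun.round(1))
# plate yaw in world from picture at top z of plate
P=onz(c,np.array([[377.8,26],[377,340]])/1.5-.17,272.4-5.9+34);d=P[0]-P[1];print("plate",P,np.degrees(np.arctan2(d[1],d[0])))
inc([471,-181,272],down(86))
E
```

```text
[ 5.80340241e+02 -1.48894652e+02  2.33802746e+02 -5.07637869e-02] -2.9085507413160663 [-0.5 -0.4 -1.   0.5  1.  -0.3  0.4  0.5  0.1 -0.6  0.1 -0.5  0.1 -0.1]
[[ 506.9 -145.2  233.8]
 [ 534.4 -146.6  233.8]
 [ 580.3 -148.9  245. ]
 [ 565.4 -148.1  233.8]]
wrist only [ 5.80196442e+02 -1.48840672e+02  2.34330923e+02 -5.20049931e-02] [-0.6 -0.4 -0.9  0.5  0.8 -0.4  0.6  0.5]
plate [[ 476.70704156  -84.5747877   300.5       ]
 [ 471.05199649 -158.53720015  300.5       ]] 85.6277650307292
inc [-2.2 -0.3  0.4] [ 0.    -0.     0.001]
```

```bash
python3 -c "
from h import *
inc([508.3,-198.3,246],down(87.1))"
```

```text
inc [-16.9  38.1  26.4] [ 0.    -0.    -0.018]
```

Request:
{"fn": "move_arm", "kwargs": {"increments": [-17, 20, 0, 0, 0, -0.018, -1, -17, 38, 0, 0, 0, -0.018, -1, -17, 38, 13, 0, 0, -0.018, -1, -17, 38, 26, 0, 0, -0.018, -1, -17, 38, 26, 0, 0, -0.018, -1], "squeeze": 80}}

```text
time: 6.8
tool_pos: [507.4, -198.0, 244.9]
ee_rot: [-2.275, -2.163, 0.001]
contact_force: [-0.6, 0.1, -2.2]
opening: 8.8
gripper_force: 81.7
```

```bash
cat >> h.py <<'E'
def avg(n=4):
    T=[]
    for i in range(n):
        viewer.grab_frame("wrist");t,r,o=pose();T.append(np.r_[t,o["contact_force"],o["wrist_torque"]])
    T=np.array(T);print("pos",T[-1,:3].round(2),"F",T.mean(0)[3:6].round(2),"M",T.mean(0)[6:].round(3),"yaw",np.degrees(np.arctan2(*r.as_matrix()[1::-1,0])).round(2),"t",o["time"],"open",round(o["opening"],1));return T
E
python3 - <<'E'
from h import *
avg();c=cam("wrist");a=viewer.grab_frame("wrist")
cv2.imwrite("pics/w4.png",cv2.resize(a,(768,576),interpolation=2)[:,:,::-1])
E
```

```text
pos [ 508.19 -199.07  247.07] F [ 0.12 -0.48 -2.25] M [-0.107  0.002  0.016] yaw 87.05 t 7.0 open 8.6
```

View pics/w4.png

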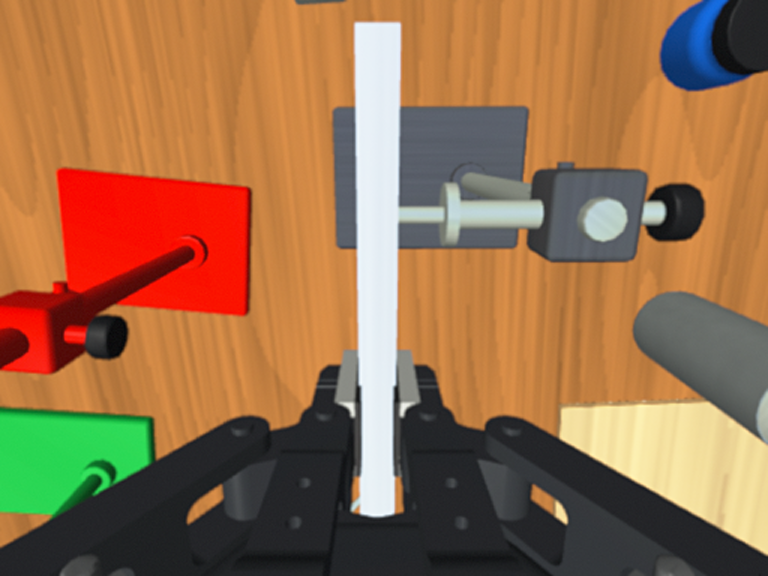

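The picture shows the pin head under the plate arm at (378,213), with the pin square to the plate. Next I lower gently to feel the pin's height.

Request:
{"fn": "move_arm", "kwargs": {"increments": [0, 0, 2, 0, 0, 0, -1, 0, 0, 4, 0, 0, 0, -1, 0, 0, 4, 0, 0, 0, -1]}}

```text
time: 7.35
tool_pos: [507.7, -199.2, 242.1]
ee_rot: [-2.278, -2.163, 0.0]
contact_force: [0.1, -0.5, -3.2]
opening: 8.7
gripper_force: 81.7
```

```bash
python3 -c "
from h import *
avg()"
```

```text
pos [ 507.8 -199.3  242.4] F [-0.58  0.23 -2.58] M [-0.09  -0.001  0.003] yaw 87.02 t 7.55 open 8.5
```

Request:
{"fn": "move_arm", "kwargs": {"increments": [0, 0, 1, 0, 0, 0, -1, 0, 0, 1, 0, 0, 0, -1, 0, 0, 1, 0, 0, 0, -1]}}

```text
time: 7.85
tool_pos: [507.8, -199.3, 241.3]
ee_rot: [-2.278, -2.163, 0.0]
contact_force: [1.0, -0.1, -2.9]
opening: 8.7
gripper_force: 81.7
```

Request:
{"fn": "move_arm", "kwargs": {"increments": [0, 0, 1, 0, 0, 0, -1, 0, 0, 1, 0, 0, 0, -1, 0, 0, 1, 0, 0, 0, -1]}}

```text
time: 8.15
tool_pos: [507.8, -199.3, 240.3]
ee_rot: [-2.278, -2.163, 0.0]
contact_force: [0.5, 0.5, -3.3]
opening: 8.6
gripper_force: 81.7
```

Request:
{"fn": "move_arm", "kwargs": {"increments": [0, 0, 1, 0, 0, 0, -1, 0, 0, 1, 0, 0, 0, -1, 0, 0, 1, 0, 0, 0, -1]}}

```text
time: 8.45
tool_pos: [507.8, -199.2, 239.3]
ee_rot: [-2.278, -2.163, 0.0]
contact_force: [0.4, 0.0, -3.0]
opening: 8.8
gripper_force: 81.7
```

Request:
{"fn": "move_arm", "kwargs": {"increments": [0, 0, 1, 0, 0, 0, -1, 0, 0, 1, 0, 0, 0, -1, 0, 0, 1, 0, 0, 0, -1]}}

```text
time: 8.75
tool_pos: [507.8, -199.2, 238.3]
ee_rot: [-2.278, -2.163, 0.0]
contact_force: [0.4, 0.3, -2.6]
opening: 8.4
gripper_force: 81.7
```

Request:
{"fn": "move_arm", "kwargs": {"increments": [0, 0, 1, 0, 0, 0, -1, 0, 0, 1, 0, 0, 0, -1, 0, 0, 1, 0, 0, 0, -1]}}

```text
time: 9.05
tool_pos: [507.8, -199.3, 237.3]
ee_rot: [-2.278, -2.163, 0.0]
contact_force: [-0.1, 0.1, -2.1]
opening: 8.7
gripper_force: 81.8
```

Request:
{"fn": "move_arm", "kwargs": {"increments": [0, 0, 1, 0, 0, 0, -1, 0, 0, 1, 0, 0, 0, -1]}}

```text
time: 9.25
tool_pos: [507.9, -199.3, 236.5]
ee_rot: [2.278, 2.163, 0.0]
contact_force: [-0.6, -0.0, 3.0]
opening: 8.6
gripper_force: 82.6
```

Request:
{"fn": "move_arm", "kwargs": {"increments": [0, 0, 0.7, 0, 0, 0, -1, 0, 0, 0.7, 0, 0, 0, -1]}}

```text
time: 9.45
tool_pos: [508.0, -199.4, 236.0]
ee_rot: [2.278, 2.162, 0.0]
contact_force: [-2.2, -0.6, 7.2]
opening: 8.9
gripper_force: 83.2
```

Request:
{"fn": "move_arm", "kwargs": {"increments": [0, 0, -1, 0, 0, 0, -1, -2, 0, -2, 0, 0, 0, -1, -4, 0, -2, 0, 0, 0, -1, -5, 0, -2, 0, 0, 0, -1, -5, 0, -2, 0, 0, 0, -1]}}

```text
time: 9.95
tool_pos: [507.4, -204.4, 237.5]
ee_rot: [-2.278, -2.162, 0.0]
contact_force: [0.3, -0.8, -3.1]
opening: 8.7
gripper_force: 81.8
```

Request:
{"fn": "move_arm", "kwargs": {"increments": [-1, 0, 0, 0, 0, 0, -1, -1, 0, 0, 0, 0, 0, -1]}}

```text
time: 10.15
tool_pos: [507.4, -205.3, 237.6]
ee_rot: [-2.278, -2.163, 0.0]
contact_force: [-0.5, -0.4, -3.3]
opening: 8.9
gripper_force: 81.8
```

Request:
{"fn": "move_arm", "kwargs": {"increments": [-1, 0, 0, 0, 0, 0, -1, -1, 0, 0, 0, 0, 0, -1]}}

```text
time: 10.35
tool_pos: [507.5, -206.3, 237.7]
ee_rot: [2.278, 2.163, 0.0]
contact_force: [0.1, -0.6, -2.2]
opening: 8.7
gripper_force: 81.8
```

Request:
{"fn": "move_arm", "kwargs": {"increments": [-1, 0, 0, 0, 0, 0, -1, -1, 0, 0, 0, 0, 0, -1]}}

```text
time: 10.55
tool_pos: [507.4, -207.3, 237.7]
ee_rot: [2.278, 2.163, -0.0]
contact_force: [1.2, -0.3, -2.8]
opening: 8.5
gripper_force: 81.8
```

Request:
{"fn": "move_arm", "kwargs": {"increments": [-1, 0, 0, 0, 0, 0, -1, -1, 0, 0, 0, 0, 0, -1]}}

```text
time: 10.75
tool_pos: [507.3, -208.3, 237.6]
ee_rot: [-2.278, -2.163, -0.0]
contact_force: [0.7, 0.0, -2.3]
opening: 8.6
gripper_force: 81.8
```

Request:
{"fn": "move_arm", "kwargs": {"increments": [-1, 0, 0, 0, 0, 0, -1, -1, 0, 0, 0, 0, 0, -1]}}

```text
time: 10.95
tool_pos: [507.2, -208.7, 237.5]
ee_rot: [-2.278, -2.162, -0.001]
contact_force: [1.3, 4.1, -3.6]
opening: 8.5
gripper_force: 81.7
```

Request:
{"fn": "move_arm", "kwargs": {"increments": [-0.8, 0, 0, 0, 0, 0, -1, -0.8, 0, 0, 0, 0, 0, -1]}}

```text
time: 11.15
tool_pos: [507.1, -209.0, 237.4]
ee_rot: [-2.277, -2.162, -0.002]
contact_force: [2.1, 8.1, -3.3]
opening: 8.7
gripper_force: 81.7
```

Request:
{"fn": "move_arm", "kwargs": {"increments": [3, 0, -1, 0, 0, 0, -1, 4, -8, -1, 0, 0, 0, -1, 4, -20, -1, 0, 0, 0, -1, 4, -33, -1, 0, 0, 0, -1, 4, -33, -1, 0, 0, 0, -1]}}

```text
time: 11.65
tool_pos: [472.3, -204.1, 238.7]
ee_rot: [-2.278, -2.162, 0.001]
contact_force: [0.4, 0.3, -3.2]
opening: 8.5
gripper_force: 81.8
```

```bash
python3 -c "
from h import *
T=avg()
inc([475.6,-180.2,212.6],down(87.05))"
```

```text
pos [ 474.63 -204.55  238.82] F [ 0.32 -0.05 -2.4 ] M [-0.1    0.004 -0.021] yaw 87.01 t 11.85 open 8.3
inc [24.4 -0.3 26.2] [ 0.001  0.    -0.001]
```

Request:
{"fn": "move_arm", "kwargs": {"increments": [12, 0, 13, 0, 0, 0, -1, 24.4, 0, 26.2, 0, 0, 0, -1, 24.4, 0, 26.2, 0, 0, 0, -1, 24.4, 0, 26.2, 0, 0, 0, -1, 24.4, 0, 26.2, 0, 0, 0, -1]}}

```text
time: 12.35
tool_pos: [476.3, -180.6, 213.0]
ee_rot: [2.278, 2.162, 0.0]
contact_force: [-0.3, -1.1, -1.8]
opening: 8.4
gripper_force: 81.7
```

```bash
python3 - <<'E'
from h import *
T=avg(6)
inc([475.6,-180.2,212.6],down(87.05))
a=viewer.grab_frame("wrist")
cv2.imwrite("pics/w5.png",cv2.resize(a,(768,576),interpolation=2)[:,:,::-1])
E
```

```text
pos [ 475.8  -180.18  212.65] F [ 0.04  0.16 -2.61] M [-0.082  0.009  0.01 ] yaw 87.01 t 12.65 open 8.7
inc [-0.  -0.2  0. ] [ 0.     0.    -0.001]
```

View pics/w5.png

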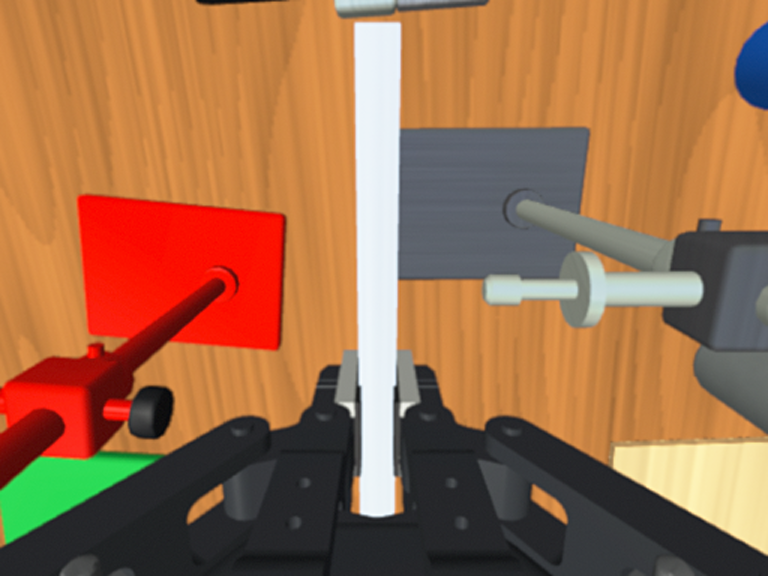

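The picture shows the tip at (485,289), with the pin horizontal in the image and ahead of the plate. I'll advance slowly, checking forces.

Request:
{"fn": "move_arm", "kwargs": {"increments": [0, 6, 0, 0, 0, 0, -1, 0, 12, 0, 0, 0, 0, -1, 0, 18, 0, 0, 0, 0, -1, 0, 22, 0, 0, 0, 0, -1, 0, 22, 0, 0, 0, 0, -1]}}

```text
time: 13.2
tool_pos: [498.4, -181.1, 212.3]
ee_rot: [2.278, 2.163, 0.0]
contact_force: [0.5, 0.6, -2.8]
opening: 8.7
gripper_force: 81.8
```

```bash
python3 - <<'E'
from h import *
f=np.load("w3.npz");t,r,o=pose();
print(o["contact_force"]);avg(3)
# visual check of lateral fit with w5 (pose 475.8,-180.18,212.65)
m=viewer.camera_model("wrist");T=m["tool_from_camera"];rr=down(87.03);t=np.array([475.8,-180.18,212.65])
c=(m["K"],m["D"],rr.as_matrix()@T[:3,:3],t+rr.apply(T[:3,3]))
E=onz(c,[[378/1.5-.17,23/1.5-.17]],240.8)[0];P=onz(c,np.array([[485,289],[600,289]])/1.5-.17,226.7)
u=np.array([.0515,.9987,0]);print("pin at plate y",90-(E-P)@u)
E
```

```text
[ 0.52243829  0.60671932 -2.83979445]
pos [ 497.56 -181.04  212.36] F [-0.15  0.33 -3.02] M [-0.08  -0.007  0.033] yaw 87.02 t 13.35 open 8.4
pin at plate y [25.35715438 25.33298937]
```

Request:
{"fn": "move_arm", "kwargs": {"increments": [0, 1.5, 0, 0, 0, 0, -1, 0, 3, 0, 0, 0, 0, -1, 0, 3, 0, 0, 0, 0, -1]}}

```text
time: 13.65
tool_pos: [500.9, -181.3, 212.5]
ee_rot: [2.278, 2.163, 0.0]
contact_force: [0.0, 0.2, -2.1]
opening: 8.9
gripper_force: 81.8
```

Request:
{"fn": "move_arm", "kwargs": {"increments": [0, 1, 0, 0, 0, 0, -1, 0, 1.5, 0, 0, 0, 0, -1]}}

```text
time: 13.85
tool_pos: [502.3, -181.3, 212.5]
ee_rot: [2.278, 2.163, 0.0]
contact_force: [0.5, 0.4, -2.8]
opening: 8.9
gripper_force: 81.8
```

Request:
{"fn": "move_arm", "kwargs": {"increments": [0, 1, 0, 0, 0, 0, -1, 0, 1.5, 0, 0, 0, 0, -1]}}

```text
time: 14.05
tool_pos: [503.8, -181.4, 212.4]
ee_rot: [2.278, 2.163, -0.0]
contact_force: [1.0, -0.1, -2.3]
opening: 8.7
gripper_force: 81.8
```

Request:
{"fn": "move_arm", "kwargs": {"increments": [0, 1.5, 0, 0, 0, 0, -1, 0, 3, 0, 0, 0, 0, -1, 0, 3, 0, 0, 0, 0, -1]}}

```text
time: 14.35
tool_pos: [506.9, -181.6, 212.4]
ee_rot: [2.278, 2.163, 0.0]
contact_force: [-1.1, 1.0, -2.2]
opening: 8.8
gripper_force: 81.8
```

Request:
{"fn": "move_arm", "kwargs": {"increments": [0, 1.5, 0, 0, 0, 0, -1, 0, 3, 0, 0, 0, 0, -1, 0, 3, 0, 0, 0, 0, -1]}}

```text
time: 14.65
tool_pos: [509.9, -181.7, 212.4]
ee_rot: [2.278, 2.163, 0.0]
contact_force: [-0.1, -0.4, -3.1]
opening: 8.7
gripper_force: 81.8
```

Request:
{"fn": "move_arm", "kwargs": {"increments": [0, 1.5, 0, 0, 0, 0, -1, 0, 3, 0, 0, 0, 0, -1, 0, 3, 0, 0, 0, 0, -1]}}

```text
time: 14.95
tool_pos: [512.9, -181.9, 212.4]
ee_rot: [2.278, 2.163, 0.0]
contact_force: [0.3, -0.0, -3.4]
opening: 8.4
gripper_force: 81.8
```

Request:
{"fn": "move_arm", "kwargs": {"increments": [0, 1.5, 0, 0, 0, 0, -1, 0, 3, 0, 0, 0, 0, -1, 0, 3, 0, 0, 0, 0, -1]}}

```text
time: 15.25
tool_pos: [515.9, -182.1, 212.4]
ee_rot: [2.278, 2.163, 0.0]
contact_force: [-0.3, -0.6, -2.6]
opening: 8.5
gripper_force: 81.8
```

Request:
{"fn": "move_arm", "kwargs": {"increments": [0, 1.5, 0, 0, 0, 0, -1, 0, 3, 0, 0, 0, 0, -1, 0, 3, 0, 0, 0, 0, -1]}}

```text
time: 15.55
tool_pos: [518.9, -182.2, 212.5]
ee_rot: [2.278, 2.163, 0.0]
contact_force: [-0.0, 0.1, -2.2]
opening: 8.4
gripper_force: 81.8
```

Request:
{"fn": "move_arm", "kwargs": {"increments": [0, 1.5, 0, 0, 0, 0, -1, 0, 3, 0, 0, 0, 0, -1, 0, 3, 0, 0, 0, 0, -1]}}

```text
time: 15.85
tool_pos: [521.9, -182.4, 212.4]
ee_rot: [2.278, 2.163, 0.0]
contact_force: [-0.6, 0.5, -2.2]
opening: 8.5
gripper_force: 81.8
```

```bash
python3 - <<'E'
from h import *
avg(3)
a=viewer.grab_frame("wrist")
cv2.imwrite("pics/w6.png",cv2.resize(a,(768,576),interpolation=2)[:,:,::-1])
E
```

```text
pos [ 521.66 -182.36  212.42] F [ 0.05 -0.11 -2.59] M [-0.1   -0.028  0.001] yaw 87.02 t 16.0 open 8.2
```

View pics/w6.png

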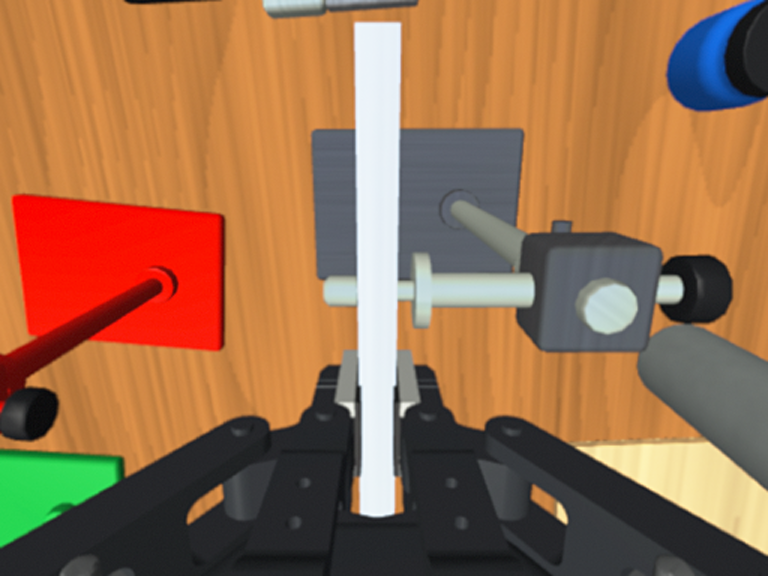

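The plate is threaded: the head sticks out at (325–349,290), the collar is at (422,290), and the plate sits in the groove between them. Next I lower it to rest.

Request:
{"fn": "move_arm", "kwargs": {"increments": [0, 0, 1, 0, 0, 0, -1, 0, 0, 2, 0, 0, 0, -1, 0, 0, 2, 0, 0, 0, -1]}}

```text
time: 16.35
tool_pos: [521.6, -182.3, 210.3]
ee_rot: [-2.278, -2.163, 0.0]
contact_force: [-0.6, -0.2, -2.4]
opening: 9.0
gripper_force: 81.8
```

Request:
{"fn": "move_arm", "kwargs": {"increments": [0, 0, 0.4, 0, 0, 0, -1, 0, 0, 0.4, 0, 0, 0, -1]}}

```text
time: 16.55
tool_pos: [521.7, -182.3, 210.1]
ee_rot: [-2.278, -2.163, -0.0]
contact_force: [-0.6, 0.6, -1.3]
opening: 8.5
gripper_force: 82.1
```

Request:
{"fn": "move_arm", "kwargs": {"increments": [0, 0, 0.2, 0, 0, 0, -1, 0, 0, 0.2, 0, 0, 0, -1, 0, 0, 0.2, 0, 0, 0, -1], "squeeze": 20}}

```text
time: 16.85
tool_pos: [521.7, -182.4, 209.9]
ee_rot: [2.278, 2.163, 0.0]
contact_force: [-1.5, 0.5, 0.1]
opening: 8.5
gripper_force: 82.3
```

Request:
{"fn": "move_arm", "kwargs": {"increments": [0, 0, 0, 0, 0, 0, -0.7, 0, 0, 0, 0, 0, 0, -0.6, 0, 0, 0, 0, 0, 0, -0.5, 0, 0, 0, 0, 0, 0, -0.5, 0, 0, 0, 0, 0, 0, -0.5]}}

```text
time: 17.35
tool_pos: [521.7, -182.4, 209.9]
ee_rot: [2.278, 2.163, 0.0]
contact_force: [-0.1, 0.2, -0.9]
opening: 21.9
gripper_force: 0.0
```

```bash
python3 - <<'E'
from h import *
avg(2)
a=viewer.grab_frame("wrist")
cv2.imwrite("pics/w7.png",cv2.resize(a,(768,576),interpolation=2)[:,:,::-1])
E
```

```text
pos [ 521.68 -182.36  209.85] F [-0.35  0.36  0.13] M [-0.03   0.04   0.015] yaw 87.02 t 17.45 open 21.5
```

View pics/w7.png

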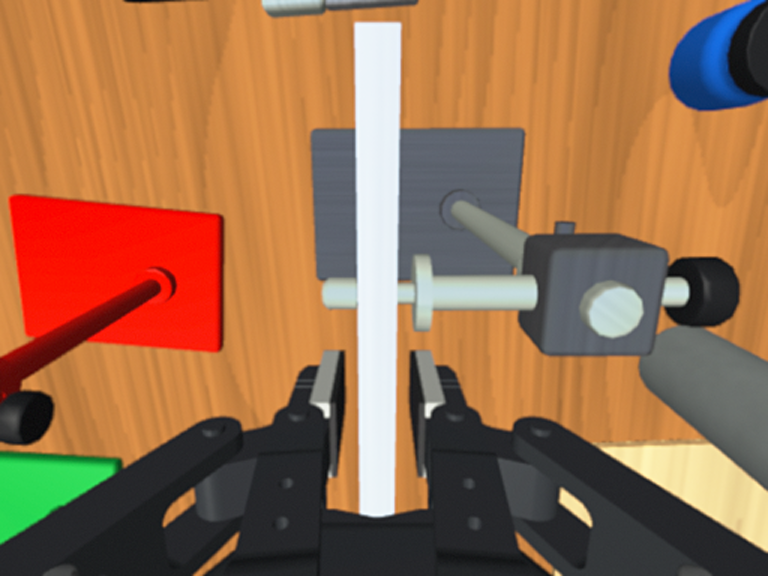

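The plate hangs in the groove, clear of both pads at (330,410) and (427,410). I open a little more and retreat upwards.

Request:
{"fn": "move_arm", "kwargs": {"increments": [0, 0, 0, 0, 0, 0, -0.25, 0, 0, -3, 0, 0, 0, -0.25, 0, 0, -12, 0, 0, 0, -0.25, 0, 0, -30, 0, 0, 0, -0.25, 0, 0, -50, 0, 0, 0, -0.25]}}

```text
time: 18.0
tool_pos: [521.5, -182.3, 260.8]
ee_rot: [-2.278, -2.163, 0.0]
contact_force: [0.7, 0.4, -0.4]
opening: 31.9
gripper_force: 0.0
```

Request:
{"fn": "move_arm", "kwargs": {"increments": [0, 0, -30, 0, 0, 0, -0.25, 0, 0, -65, 0, 0, 0, -0.25, 0, 0, -90, 0, 0, 0, -0.25, 0, 0, -90, 0, 0, 0, -0.25, 0, 0, -90, 0, 0, 0, -0.25]}}

```text
time: 18.5
tool_pos: [521.7, -182.3, 350.5]
ee_rot: [2.277, 2.162, 0.001]
contact_force: [-0.3, -0.1, -0.8]
opening: 32.2
gripper_force: 0.0
```

Request:
{"fn": "move_arm", "kwargs": {"increments": [0, 0, 0, 0, 0, 0, -0.25, 0, 0, 0, 0, 0, 0, -0.25, 0, 0, 0, 0, 0, 0, -0.25, 0, 0, 0, 0, 0, 0, -0.25, 0, 0, 0, 0, 0, 0, -0.25]}}

```text
time: 19.0
tool_pos: [521.7, -182.3, 349.6]
ee_rot: [-2.278, -2.163, 0.0]
contact_force: [-0.1, -0.4, 0.4]
opening: 32.3
gripper_force: 0.0
```

```bash
python3 - <<'E'
from h import *
avg(2);a=viewer.grab_frame("scene");b=viewer.grab_frame("wrist")
for c in("wrist","scene"):
  for l in("large_plate","large_plate_hole4"):print(l,[(np.round(d["at"]).tolist(),round(d["confidence"],2)) for d in models.tip_of(c,l)][:6])
cr=cv2.resize(a[150:290,150:310],None,fx=3,fy=3,interpolation=2)
cv2.imwrite("pics/end.png",np.hstack([cr[:384],cv2.resize(b[:,:],None,fx=.6,fy=1)])[:,:,::-1])
E
```

```text
pos [ 521.69 -182.34  349.75] F [-0.35 -0.05  0.27] M [-0.025  0.001 -0.015] yaw 87.02 t 19.1 open 32.1
large_plate [([522.0, -176.0, 205.0], 0.91)]
large_plate_hole4 [([523.0, -144.0, 227.0], 0.86), ([526.0, -172.0, 221.0], 0.85), ([518.0, -201.0, 222.0], 0.84), ([523.0, -216.0, 224.0], 0.7), ([523.0, -121.0, 221.0], 0.68), ([528.0, -95.0, 224.0], 0.67)]
large_plate [([524.0, -174.0, 204.0], 0.61)]
large_plate_hole4 [([519.0, -220.0, 227.0], 0.84), ([523.0, -146.0, 226.0], 0.83), ([520.0, -196.0, 222.0], 0.79), ([527.0, -124.0, 229.0], 0.76), ([518.0, -176.0, 223.0], 0.71), ([522.0, -102.0, 224.0], 0.7)]
```

View pics/end.png

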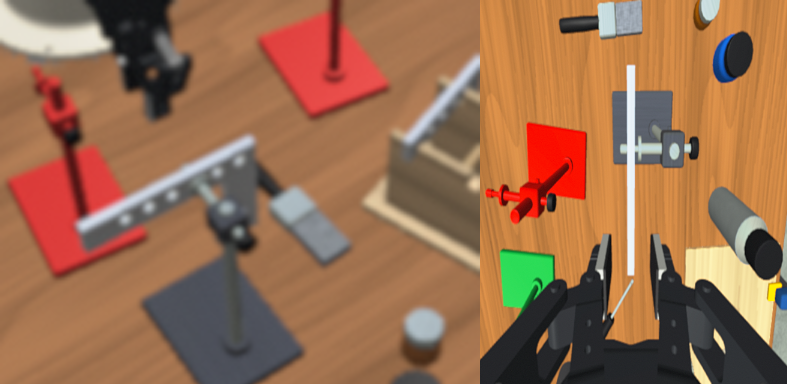

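The pictures show the plate hanging level from hole 4, at crop (205,185), with the gripper clear.

```bash
python3 -c "
from h import *
print(manip.sign_off())"
```

```text
the job is handed in; nothing more can be done
None
```

The larger L-plate hangs from its fourth hole in the groove of the grey stand's pin and looks level in the final pictures; the gripper is clear, and I handed the job in at about 19 s without seeing the verdict.

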